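# Slide the cookies through the gate into the packing lane

### The job

Slide the three plain sprinkled cookies on the green board, one after another, through the gate between the blue posts and into the white-railed lane, until all three lie flat in the lane in a row, each one wholly past the posts. Only push them along the board with the fingertips, never pick them up or tip them, and leave the brown iced cookie, the sprinkle jar and the steel piping tip where they are.

Things in the scene. Friction and masses are not known exactly. Their poses are not given: they have to be found in the camera images.
- gate (a point): middle of the gate, on the green board's top face, 12 mm above the table. x points through the gate into the lane, y to its left, z up. Two blue posts, 62 mm apart (inner faces y = +-31 mm), x = -6 to +6 mm, 18 mm high. In front of them white lips 14 mm high flare out to x = -34, y = +-62 mm. Plain cookies start at x = -165 to -75, y = -115 to +115 mm: one near the axis, one on either side
- lane_end (a point): middle of the lane's closed end, on the board's top face, 190 mm beyond the gate's middle; axes as the gate's. The lane's white rails are 14 mm high, 66 mm apart inside. Three cookies in a row fill 162 mm of the 184 mm behind the posts; a cookie pushed in pushes those before it further
- board: fixed green loading board on the table, 460 x 290 x 12 mm, flat, without a rim. Origin on the table straight under the gate's middle, axes as the gate's; it runs from x = -254 to +206 mm and y = -145 to +145 mm
- cookie_a_center (a point): plain round cookie lying flat on the green board: golden with small coloured sprinkles, 54 mm across, 14 mm thick, about 35 g, slides freely; this point is its centre, half-way up (7 mm above the board's top)
- cookie_b_center (a point): plain round cookie lying flat on the green board: golden with small coloured sprinkles, 54 mm across, 14 mm thick, about 35 g, slides freely; this point is its centre, half-way up (7 mm above the board's top)
- cookie_c_center (a point): plain round cookie lying flat on the green board: golden with small coloured sprinkles, 54 mm across, 14 mm thick, about 35 g, slides freely; this point is its centre, half-way up (7 mm above the board's top)
- iced_cookie_center (a point): darker brown cookie with white zigzag icing, 54 mm across, 14 mm thick, on one of the two corners of the board farthest from the gate, to be left alone; this point is its centre, half-way up
- sprinkle_jar_center (a point): glass jar of red sprinkles with a white cap, 42 mm across, 52 mm high, standing on the other far corner of the board, to be left alone; this point is its centre, half-way up
- piping_tip_center (a point): steel piping cone, 28 mm across the base, 38 mm high, standing on the board beside the lane, outside the rails, to be left alone; this point is on its axis, half-way up
Things that resemble listed ones, but are neither listed nor needed, are in the scene too. What is shaped like the part that bears cookie_b_center but black or turquoise is not meant.

How it is judged:
On the way, in this order (a step that is already met when the one before it is completed fails the run):
1. one plain cookie lies in the lane, past the posts (((x of cookie_a_center in the frame of gate between 0.03 and 0.17 m and y of cookie_a_center in the frame of gate between -0.012 and 0.012 m and z of cookie_a_center in the frame of gate below 0.012 m) or (x of cookie_b_center in the frame of gate between 0.03 and 0.17 m and y of cookie_b_center in the frame of gate between -0.012 and 0.012 m and z of cookie_b_center in the frame of gate below 0.012 m) or (x of cookie_c_center in the frame of gate between 0.03 and 0.17 m and y of cookie_c_center in the frame of gate between -0.012 and 0.012 m and z of cookie_c_center in the frame of gate below 0.012 m))), for 0.2 s.
2. two plain cookies lie in the lane ((((x of cookie_a_center in the frame of gate between 0.03 and 0.17 m and y of cookie_a_center in the frame of gate between -0.012 and 0.012 m and z of cookie_a_center in the frame of gate below 0.012 m) and (x of cookie_b_center in the frame of gate between 0.03 and 0.17 m and y of cookie_b_center in the frame of gate between -0.012 and 0.012 m and z of cookie_b_center in the frame of gate below 0.012 m)) or ((x of cookie_a_center in the frame of gate between 0.03 and 0.17 m and y of cookie_a_center in the frame of gate between -0.012 and 0.012 m and z of cookie_a_center in the frame of gate below 0.012 m) and (x of cookie_c_center in the frame of gate between 0.03 and 0.17 m and y of cookie_c_center in the frame of gate between -0.012 and 0.012 m and z of cookie_c_center in the frame of gate below 0.012 m)) or ((x of cookie_b_center in the frame of gate between 0.03 and 0.17 m and y of cookie_b_center in the frame of gate between -0.012 and 0.012 m and z of cookie_b_center in the frame of gate below 0.012 m) and (x of cookie_c_center in the frame of gate between 0.03 and 0.17 m and y of cookie_c_center in the frame of gate between -0.012 and 0.012 m and z of cookie_c_center in the frame of gate below 0.012 m)))), for 0.2 s.
3. all three plain cookies lie in the lane (x of cookie_a_center in the frame of gate between 0.03 and 0.17 m and y of cookie_a_center in the frame of gate between -0.012 and 0.012 m and z of each of cookie_a_center, cookie_b_center, cookie_c_center in the frame of gate below 0.012 m and x of cookie_b_center in the frame of gate between 0.03 and 0.17 m and y of cookie_b_center in the frame of gate between -0.012 and 0.012 m and x of cookie_c_center in the frame of gate between 0.03 and 0.17 m and y of cookie_c_center in the frame of gate between -0.012 and 0.012 m), for 0.2 s.
At the end, for the whole second after the job is handed in: All three plain cookies lie flat and at rest in the lane, the centre of each 30 to 170 mm beyond the gate's middle and within 12 mm of the lane's centre line; the iced cookie, jar and piping tip stand upright within 15 mm of where they began (all of step 3 and linear speed of each of cookie_a, cookie_b, cookie_c below 0.01 m/s and angle between each of cookie_a_center, cookie_b_center, cookie_c_center, iced_cookie_center, sprinkle_jar_center, piping_tip_center's own z axis and vertical below 0.15 rad and distance of each of iced_cookie_center, sprinkle_jar_center, piping_tip_center from where it was at the start of the episode below 0.015 m); the robot touches nothing.
It fails at once if a plain cookie is lifted (more than 12 mm off the board) or tipped (more than 0.5 rad) (z of any of cookie_a_center, cookie_b_center, cookie_c_center in the frame of gate above 0.019 m or angle between any of cookie_a_center, cookie_b_center, cookie_c_center's own z axis and vertical above 0.5 rad).
It fails at once if the iced cookie, the jar or the piping tip is moved by more than 15 mm or tipped over (distance of any of iced_cookie_center, sprinkle_jar_center, piping_tip_center from where it was at the start of the episode above 0.015 m or angle between any of iced_cookie_center, sprinkle_jar_center, piping_tip_center's own z axis and vertical above 0.4 rad).
It also fails if it takes over 72 s, if anything falls off the work surface, if the arm or the gripper's body presses on something with over 40 N, if the wrist force passes 120 N, or if a joint passes its speed limit or range.

### The arm

A 7-joint arm with a two-finger parallel gripper is mounted at the origin on the work surface. World frame = base frame: x ahead of the robot, y to its left, z up, the work surface at z = 0. Lengths are in m, angles in rad, forces in N, time in s.
With the tool pointing down it reaches from about 0.35 to 0.9 m from the base axis. Payload 19.9 kg.
Tool frame: the origin (TCP) lies at the very end of the fingers, on their centre line; the grasp point (between the pads) lies grasp_offset behind it (grasp_offset is the distance from the TCP to the grasp point, in m); z points along the fingers, y is the line along which they close (so a half turn about z gives the same grasp; the last joint's range is limited). The gripper opens to 94 mm and grips with 3 to 60 N. Pads are 16 mm wide; open, the fingers measure 119 mm over their backs; the gripper's body (75 mm by 177 mm) begins 78 mm behind the grasp point.
Start: joints at [1.23, 0.417, -0.01, 1.614, 0.005, 1.111, -0.053], TCP at [0.184, -0.597, 0.205] pointing down, gripper open.
Joint ranges: [-2.81, 2.81], [-0.39, 2.02], [-1.27, 1.25], [0.06, 2.57], [-1.19, 4.33], [0.19, 2], [-2.82, 2.82]. Speed limits (rad/s): [1.89, 1.89, 2.39, 2.39, 3.01, 3.01, 3.01].

### API

Orientations are given as a unit quaternion [w, x, y, z].
In Python, from workcell import * gives the robot as it stands. Calls block until the motion is done:
- move_pose(position, orientation): joint-space move of the TCP to a pose.
- move_l(position, attitude=None, velocity=0.15, force_limit=None): straight line of the TCP; attitude=None keeps the orientation; velocity is the mean speed in m/s. With force_limit (N) it stops when the force on the tool has changed by that much, and returns True; else False.
- goto_joints(angles): joint-space move.
- command_gripper(opening, grip_force=None): opening from 0.0 (shut) to 1.0 (fully open); grip_force is the grip in N (None keeps the last); returns when the fingers have stopped.
- dwell(seconds).
- solve_ik(position, orientation): joint angles nearest the present ones, or None.
- state(): the state.
- camera(name): name is "scene" or "top" or "wrist"; returns (picture, depth): 420x560x3 uint8, blue, green, red; 420x560 float32, m along the optical axis (not along the pixel's ray), 0 where there is no reading.
- camera_params(name): a dict with "intrinsics" (3x3 intrinsics, pixels), "dist" ([k1, k2, p1, p2, k3] as OpenCV has them; the pictures are not rectified), "origin" and "orientation" of the camera in the world. Camera axes: x right, y down, z forward; pixel columns grow to the right and rows downward; lengths in m; the calibration is good to about 2 mm. A picture is of the moment at which its call begins: read the wrist's pose just before it. camera_params takes no time and is no camera call; for the wrist camera it gives the pose at the moment of the call.
A pose or a line that the arm cannot do raises IKError and nothing moves.
- hand_in(): hands the job in; it is judged then, once.
The state is a dict: "time_s": time; "joint_pos": joint angles; "qvel": joint speeds; "joint_efforts": joint torques, N m; "position": TCP position; "tcp_rot": TCP orientation; "ft_force": force on the tool from outside, world axes, zero at the start; "wrist_torque": the same for the moment, N m; "finger_gap": opening from 0.0 (shut) to 1.0 (fully open); "finger_force": force on a finger pad.
Only numpy, scipy, OpenCV 4.12 (cv2) and the standard library are available. Lean on these libraries where they do the work, as an engineer would, in place of code of your own. Each camera call takes 0.05 s, during which the arm holds its last target. There are 200 camera calls.

## Working session

There is one attempt and no reset: what is moved stays moved. The work goes in short steps, each a Python script; the robot and the scene stay as the last script left them, time stands still between calls to the robot, and variables do not carry over. Pictures are saved under pics/ and viewed, at most 10 in all, crops included, and the job is handed in when it is done.

```bash
mkdir -p pics; ls
python3 - <<'E'
from workcell import *
import cv2
for n in("top","scene"):
    p,d=camera(n); cv2.imwrite(f"pics/{n}0.png",p)
    c=camera_params(n); print(n,c)
s=state(); print(s["time_s"],s["position"],s["tcp_rot"])
E
```

```text
pics
top {'intrinsics': array([[483.75642956,   0.        , 281.97064899],
       [  0.        , 483.75642956, 204.08724632],
       [  0.        ,   0.        ,   1.        ]]), 'dist': array([-0.13354814,  0.        ,  0.        ,  0.        ,  0.        ]), 'origin': array([0.43365248, 0.05117769, 0.86307191]), 'orientation': array([-0.06188627,  0.70487032, -0.70415695,  0.05908397])}
scene {'intrinsics': array([[505.41635289,   0.        , 283.84393351],
       [  0.        , 505.41635289, 206.48988723],
       [  0.        ,   0.        ,   1.        ]]), 'dist': array([0.03712787, 0.        , 0.        , 0.        , 0.        ]), 'origin': array([ 0.86604738, -0.33108764,  0.67902607]), 'orientation': array([-0.30641625,  0.89029649,  0.31965229, -0.10631866])}
0.1 [ 0.18386539 -0.59697798  0.20488506] [-5.56427966e-04  9.88859152e-01  1.48853124e-01 -1.27127255e-04]
```

View pics/top0.png

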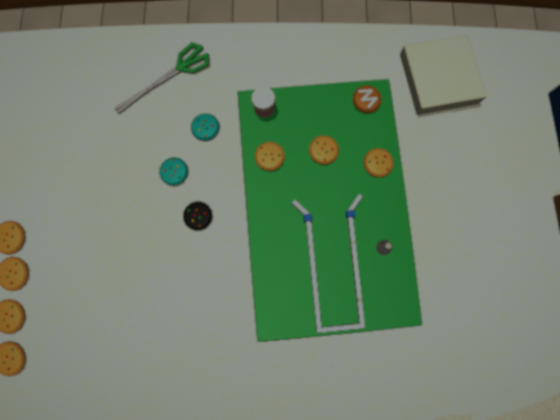

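View pics/scene0.png

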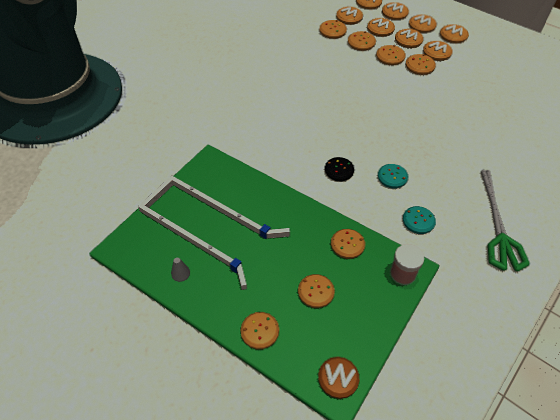

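The top view shows plain cookies on the board at (270,156), (324,150) and (379,162). The iced cookie is at (367,99), the jar at (264,102), the piping tip at (384,247) and the posts at (308,217) and (351,213). The decoys are turquoise (205,127) and (174,171), black (198,216), and the off-board plain cookies at the left edge. Only the three golden, uniced cookies on the green board fit the description. The scene view confirms this, with the three at (348,243), (316,291) and (260,330).

```bash
cat > h.py <<'E'
from workcell import *
import cv2, numpy as np
from scipy.spatial.transform import Rotation as R
def rays(n,px,z):
    c=camera_params(n); q=c["orientation"]
    u=cv2.undistortPoints(np.float64(px).reshape(-1,1,2),c["intrinsics"],c["dist"])[:,0]
    d=R.from_quat(np.r_[q[1:],q[0]]).apply(np.c_[u,np.ones(len(u))])
    return (c["origin"]+d*((z-c["origin"][2])/d[:,2])[:,None])[:,:2]
def blobs(m,lo,hi):
    cs=cv2.findContours(m.astype(np.uint8),cv2.RETR_EXTERNAL,cv2.CHAIN_APPROX_NONE)[0]
    return [c[:,0,:] for c in cs if lo<cv2.contourArea(c)<hi]
def masks(p):
    h=cv2.cvtColor(p,cv2.COLOR_BGR2HSV); H,S,V=cv2.split(h)
    return dict(green=(H>45)&(H<75)&(S>120)&(V>50),blue=(H>100)&(H<125)&(S>130)&(V>50),
                gold=(H>5)&(H<28)&(S>100)&(V>90))
def cookies(p,n="top",z=.026):
    m=masks(p)["gold"].astype(np.uint8)
    m=cv2.morphologyEx(m,cv2.MORPH_CLOSE,np.ones((5,5)))
    return [(c.mean(0),*(lambda e:(e[0],e[1]*1000))(cv2.minEnclosingCircle(np.float32(rays(n,c,z))))) for c in blobs(m,250,3000)]
E
python3 - <<'E'
from h import *
p,_=camera("top"); m=masks(p)
g=max(blobs(m["green"],5000,1e6),key=len)
r=cv2.minAreaRect(np.float32(rays("top",g,.012))); print("board",r)
for c in blobs(m["blue"],15,400): print("post",c.mean(0),rays("top",[c.mean(0)],.03))
for c in cookies(p): print("cookie",c)
cv2.imwrite("pics/crop.png",cv2.resize(p[60:350,220:440],None,fx=2,fy=2,interpolation=cv2.INTER_CUBIC))
E
```

```text
board ((0.5817432403564453, -0.02499358355998993), (0.45489782094955444, 0.2852703928947449), 5.260408401489258)
post [307.15789474 217.21052632] [[0.55461471 0.01073266]]
post [350.         213.36363636] [[ 0.56140466 -0.06418929]]
cookie (array([  9.69892473, 358.27956989]), (0.30021700263023376, 0.5407124757766724), 31.36095404624939)
cookie (array([  9.47826087, 316.04347826]), (0.3748815953731537, 0.5451987981796265), 31.209126114845276)
cookie (array([ 10.81460674, 255.66853933]), (0.48375725746154785, 0.5500431060791016), 63.65184485912323)
cookie (array([378.06410256, 162.12820513]), (0.6550436019897461, -0.11782009899616241), 26.081634685397148)
cookie (array([269.22077922, 155.74025974]), (0.6663269996643066, 0.0773259848356247), 26.025056838989258)
cookie (array([323.3164557 , 149.60759494]), (0.6782034039497375, -0.019621480256319046), 26.12745389342308)
cookie (array([366.71830986,  98.11267606]), (0.7775061130523682, -0.10123462975025177), 24.612531065940857)
```

View pics/crop.png

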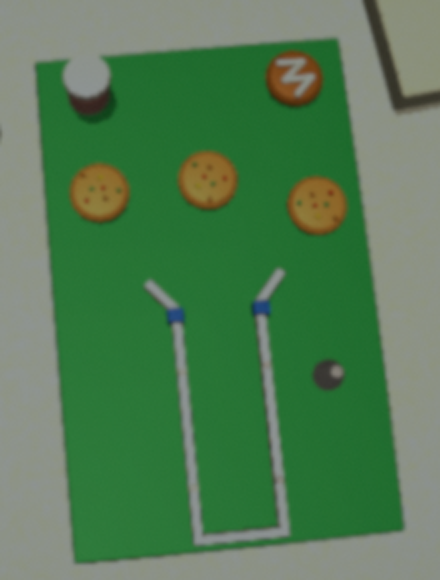

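```bash
cat >> h.py <<'E'
B=np.deg2rad(5.26); D=-np.array([np.cos(B),np.sin(B)]); L=np.array([-D[1],D[0]]); G=np.array([.558,-.027])
W=lambda p:G+p[0]*D+p[1]*L            # gate -> world xy
T=lambda w:np.array([(w-G)@D,(w-G)@L])  # world -> gate
def look(name=None):
    p,_=camera("top")
    if name: cv2.imwrite(f"pics/{name}.png",p)
    r=[T(np.array(c[1])) for c in cookies(p)]
    return [np.round(c,4) for c in r if -.19<c[0]<.19 and abs(c[1])<.14]
OFF=.0317; ZP=.017; ZT=.10
def quat(u):  # tool down, tool y perpendicular to u (gate frame), half turn nearest present
    w=u[0]*D+u[1]*L; best=None
    for s in (1,-1):
        x=np.r_[s*w,0]; z=np.r_[0,0,-1.]; M=np.c_[x,np.cross(z,x),z]
        q=R.from_matrix(M).as_quat(); q=np.r_[q[3],q[:3]]
        j=solve_ik(np.r_[W((-.1,0)),.1],q)
        if j is not None:
            c=np.abs(np.array(j)-state()["joint_pos"]).max()+(5 if abs(j[6])>2.6 else 0)
            if best is None or c<best[0]: best=(c,q)
    return best[1]
def push(c,way,u,gap=.012,v=.08):
    """cookie centre c pushed through cookie centres `way`, fingers behind it along u"""
    c,u=np.array(c),np.array(u); q=quat(u); b=c-u*(OFF+gap)
    move_pose(np.r_[W(b),ZT],q); move_l(np.r_[W(b),ZP])
    for w in way: move_l(np.r_[W(np.array(w)-u*OFF),ZP],velocity=v)
    e=np.array(way[-1])-u*(OFF+.012)
    move_l(np.r_[W(e),ZP]); move_l(np.r_[W(e),ZT],velocity=.25)
    s=state(); print("t",s["time_s"],"f",np.round(s["ft_force"],1))
E
python3 - <<'E'
from h import *
cs=look(); print(cs)
m=min(cs,key=lambda c:abs(c[1])); print(m, quat((1,0)))
command_gripper(.28)
push(m,[(-.07,0),(.06,0)],(1,0))
print(look("p1"))
E
```

```text
[array([-0.0883,  0.0993]), array([-0.1174, -0.0941]), array([-0.1204,  0.0037])]
[-0.1204  0.0037] [ 0.         -0.04588604  0.99894668  0.        ]
t 8.2833 f [ 0.6  0.3 -0.7]
[array([ 0.0614, -0.0021]), array([-0.1172, -0.0937])]
```

View pics/p1.png

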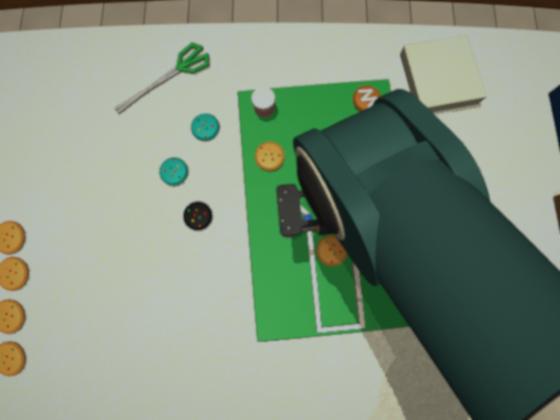

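The first cookie is in the lane at (333,251), about 61 mm past the gate. Next are the two side cookies, each pushed to the axis first.

Run:
```python
from h import *
def side(c,tgt):
    c=np.array(c); u=np.array(tgt)-c; u/=np.linalg.norm(u)
    push(c,[tgt],u)
side((-.0883,.0993),(-.105,0))
s=state(); p=np.array(s["position"])
print(look("p2"))
```

```text
t 12.7083 f [-0.2 -0.9 -0.9]
[array([ 0.061 , -0.0013]), array([-0.1029, -0.0017]), array([-0.117 , -0.0943])]
```

View pics/p2.png

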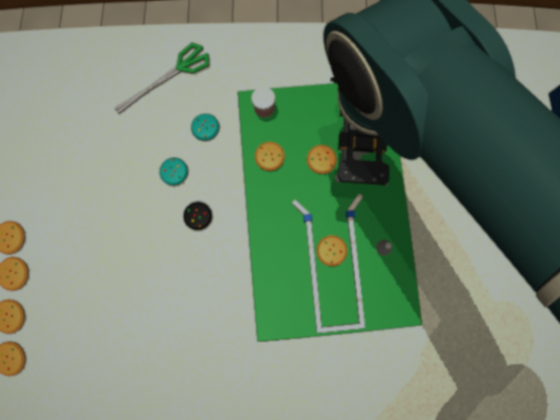

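The second cookie is on the axis at (322,159). I'll push it through the gate, then bring the third across.

Run:
```python
from h import *
push((-.1029,-.0017),[(-.06,0),(.055,0)],(1,0))
print(look())
c=np.array((-.117,-.0943)); t=np.array((-.105,0)); u=(t-c)/np.linalg.norm(t-c)
push(c,[t],u)
print(look("p3"))
```

```text
t 17.8583 f [-0.4 -1.5 -0.8]
[array([ 0.0833, -0.002 ]), array([-0.1171, -0.0941])]
t 21.9083 f [ 0.7 -0.7 -0.9]
[array([ 0.0826, -0.0002])]
```

View pics/p3.png

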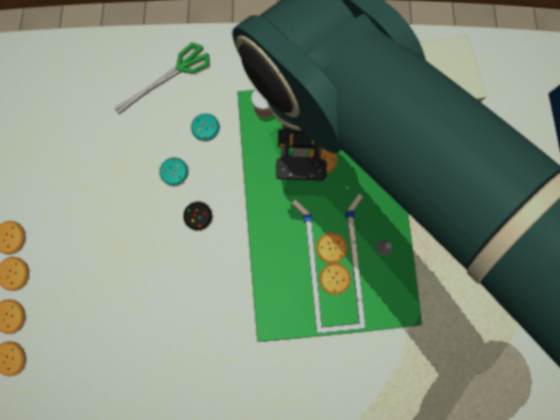

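The two cookies touch in the lane at (332,247) and (336,278). The third is half hidden by the arm at (330,160), so I'll move aside, measure it and push.

Run:
```python
from h import *
move_l(np.r_[W((-.105,-.044)),.13]); move_pose(np.r_[W((-.12,.08)),.13],quat((1,0)))
cs=look(); print(cs)
c=min(cs,key=lambda c:c[0])
if -.13<c[0]<-.08 and abs(c[1])<.015:
    push(c,[(-.06,0),(.050,0)],(1,0))
    p=W((-.15,.22)); move_l(np.r_[W((.0,.0)),.2],velocity=.25); move_pose(np.r_[.3,-.45,.25],quat((1,0)))
    print(look("p4"),state()["time_s"])
```

```text
[array([ 0.0825, -0.001 ]), array([-0.1029, -0.0005])]
t 27.675 f [-0.1 -0.4 -0.7]
[array([0.1039, 0.0019])] 30.0833
```

```bash
python3 -c "
import cv2;p=cv2.imread('pics/p4.png');cv2.imwrite('pics/p4c.png',cv2.resize(p[60:350,200:460],None,fx=2,fy=2))"
```

```text
(no output)
```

View pics/p4c.png

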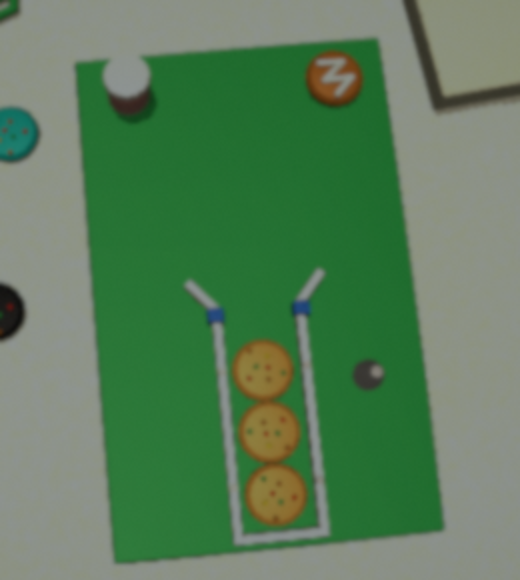

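All three cookies lie flat in the lane, at crop pixels (263,370), (269,432) and (276,494). That is about 50, 104 and 158 mm past the gate. The jar, iced cookie and piping tip haven't moved.

```bash
python3 -c "
from workcell import *
print(hand_in())"
```

```text
the job is handed in; nothing more can be done
None
```

I pushed all three plain cookies through the gate; they lie in a row in the lane about 50, 104 and 158 mm past it, the iced cookie, jar and piping tip look unmoved in the last picture, and the job was handed in at about 30 s with no verdict returned.

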